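# Rebuild the filter-wheel stack on its indexing drive

### The arm

A 7-joint arm with a two-finger parallel gripper is mounted at the origin on the work surface. World frame = base frame: x ahead of the robot, y to its left, z up, the work surface at z = 0. Lengths are in mm, angles in rad, forces in N, time in s.
With the tool pointing down it reaches from about 425 to 875 mm from the base axis. Payload 8.4 kg.
Tool frame: the origin (TCP) lies on the centre line of the jaws, within the pads' length; the fingertips stand 22 mm ahead of it and the grasp point (between the pads) lies 3 mm ahead of it; z points along the fingers, y is the line along which they close (so a half turn about z gives the same grasp; the last joint's range is limited). The gripper opens to 85 mm and grips with 20 to 120 N. Pads are 22 mm wide; open, the fingers measure 114 mm over their backs; the gripper's body (76 mm by 85 mm) begins 54 mm behind the grasp point. The pads swing forward as they close: fully open they stand 13 mm farther back than shut.
Start: joints at [1.005, 0.333, 0.04, 1.465, -0.013, 1.343, -0.059], TCP at [292.495, -580.441, 253.308] pointing down, gripper open.
Joint ranges: [-2.58, 2.58], [-0.38, 2.09], [-1.3, 1.39], [0.25, 2.4], [-1.5, 4.64], [0.08, 2.09], [-2.65, 2.65]. Speed limits (rad/s): [2.22, 2.22, 2.79, 2.79, 3.14, 3.14, 3.14].

### API

Orientations are given as a rotation vector (axis times angle).
In Python, from plant import arm gives the robot as it stands.
- The arm moves only by the tool apply_moves, never from a script. Its argument "plan" is a list of rows, each a list of 5 numbers: the closure, from 0 (fully open) to 1 (shut), then the shift along the tool's x, y, z in m, then the turn about the tool's z in rad. In form: [[hand, tx, ty, tz, roll], ...]. A call has 1 to 12 rows; each row is the pose to reach, as a shift and turn from the pose commanded when the call began, along the tool's axes at that moment; what a row does not reach only later rows make up. A row lasts 1/8 s, in which the tool goes at most 62.5 mm and 10.7 degrees, less where a joint would pass 70% of its speed; a pose out of reach is approached as far as the arm can. A call with a gripper value outside its range is refused whole. The fingers move at their own pace and stop on an object; "newtons" is the grip in N (left out, the last holds). Time passes only in rows, so rows that repeat a pose let the fingers close. It gives the time, the measured TCP pose, the force, the opening and the grip force at its end, in the units of the state.
- arm.get_obs(): the state, without advancing time (a new reading comes with each control period).
- arm.read_camera(name): name is "scene" or "top" or "wrist"; returns a dict with "image" (480x640x3 uint8, blue, green, red), "vfov" (degrees; the focal length in pixels is half the picture's height over the tangent of half this angle, whatever the lens; pixels are square), "cx", "cy" (the principal point, pixels), "k1" (the pictures are not rectified: a ray, as slopes to the right and down, at radius r is drawn at 1 + k1 r^2 times it, then the intrinsics apply), "position" and "rotation" of the camera in the world; the wrist camera has in their place "hand_eye" (4x4, takes a point from camera to tool coordinates, whose origin is the TCP and whose axes are the flange's). Camera axes: x right, y up, looking along -z (the intrinsics and any distortion apply to the point x, -y, -z); pixel columns grow to the right and rows downward; lengths in mm; the calibration is good to about 2 mm. A picture is of the moment at which its call begins: read the wrist's pose just before it. There is no depth.
- arm.job_done(): hands the job in; it is judged then, once.
The state is a dict: "time_s": time; "joints": joint angles; "dq": joint speeds; "tau": joint torques, N m; "tcp_pos": TCP position; "tool_rot": TCP orientation; "ft_force": force on the tool from outside, world axes, zero at the start; "moment": the same for the moment, N m; "opening": opening from 0.0 (shut) to 1.0 (fully open); "gripper_force": force on a finger pad.
Only numpy, scipy, OpenCV 4.12 (cv2) and the standard library are available. Lean on these libraries where they do the work, as an engineer would, in place of code of your own. Each camera call takes 0.05 s, during which the arm holds its last target. There are 200 camera calls.

### The job

Fit the filter wheel to the indexing drive: lift the knurled collar off the spindle, then slide on, each fully home, first the brass thrust ring against the shoulder, next every blue spacer ring that is laid out, then the filter wheel, turned so that the flat in its bore matches the flat on the spindle. Finish with the collar back on top, down against the wheel's hub, and leave the lens mount, the screwdriver and the filter case standing where they are.

Things in the scene. Friction and masses are not known exactly. Their poses are not given: they have to be found in the camera images.
- drive: Indexing drive fixed to the table, spindle upright: black gearbox 130 (x) by 110 (y) mm, 40 mm high, on a foot plate 150 by 130 by 6 mm; a 36 mm thick motor sticks out 65 mm from its -x face. On top a steel shoulder 52 mm across, 14 mm high; the spindle rises from it. A white line on the gearbox top shows the side (+x) of its flat. Origin: underside centre, below the spindle.
- seat (a point): Point on the spindle's axis at the shoulder's top face, 54 mm above the table; z up, x towards the spindle's flat. The bare steel spindle is 24 mm in diameter and ends 77 mm above this point (its last 5 mm taper to 14 mm). Along its whole length it has one flat, 7 mm from its axis, facing +x.
- collar: Knurled dark steel retaining collar, 50 mm outside diameter, 20 mm high, bore 27 mm, plain and without a key, so it passes over the spindle at any angle; about 0.2 kg. At the start it sits on the spindle, down on the shoulder. Origin: its centre (10 mm above its underside); z along its axis.
- thrust_ring: Brass thrust ring, 56 mm outside diameter, 16 mm high, bore 27 mm, plain and without a key, so it passes over the spindle at any angle; about 0.26 kg. Origin: its centre (8 mm above its underside); z along its axis; either face may be up. Lies flat on the table at the start.
- spacer1: Blue spacer ring (up to three are laid out, all alike, in any order), 56 mm outside diameter, 12 mm high, bore 27 mm, plain and without a key, so it passes over the spindle at any angle; about 65 g. Origin: its centre (6 mm above its underside); z along its axis; either face may be up. Lies flat on the table at the start.
- spacer2: Blue spacer ring (up to three are laid out, all alike, in any order), 56 mm outside diameter, 12 mm high, bore 27 mm, plain and without a key, so it passes over the spindle at any angle; about 65 g. Origin: its centre (6 mm above its underside); z along its axis; either face may be up. Lies flat on the table at the start.
- spacer3: Blue spacer ring (up to three are laid out, all alike, in any order), 56 mm outside diameter, 12 mm high, bore 27 mm, plain and without a key, so it passes over the spindle at any angle; about 65 g. Origin: its centre (6 mm above its underside); z along its axis; either face may be up. Lies flat on the table at the start.
- wheel: Filter wheel, about 0.17 kg: black plate 130 mm across, 4 mm thick, six coloured filters; hub to hold it by 44 mm across, top 16 mm above the underside. Bore 26.4 mm with one flat 8.2 mm from the axis at the wheel's +x (white dot and line): it goes on only within 7 degrees of the spindle's flat. Origin: centre of the underside; z up. Starts flat on the table, hub up.
- lens_mount: Bystander: black square lens mount 70 mm wide on a steel post with a round foot 44 mm across, 135 mm high. Origin: centre of the foot's underside.
- driver: Bystander: screwdriver with a red handle, 170 mm long, lying on the table along its own x. Origin: its middle, on the table.
- filter_case: Bystander: flat filter case, black with an orange lid, 75 by 110 by 32 mm. Origin: centre of the underside.
Things that resemble listed ones, but are neither listed nor needed, are in the scene too. There is more than one size of the wheel; the job needs the smallest.

How it is judged (in metres and radians):
On the way, in this order (a step that is already met when the one before it is completed fails the run):
1. the collar is lifted off the spindle and taken clear of it (horizontal distance between collar and seat above 0.05 m), for 0.2 s.
2. the brass thrust ring is on the spindle, down on the shoulder (horizontal distance between thrust_ring and seat below 0.004 m and angle between the z axis of thrust_ring and the z axis of seat, either way round below 0.08 rad and z of thrust_ring in the frame of seat between 0.0055 and 0.0105 m), for 0.2 s.
3. every spacer that is laid out is on the spindle, down on the ring below it (horizontal distance between each of spacer1, spacer2, spacer3 and seat below 0.004 m and angle between the z axis of each of spacer1, spacer2, spacer3 and the z axis of seat, either way round below 0.08 rad and (z of spacer1 in the frame of seat between 0.0193 and 0.0247 m or z of spacer1 in the frame of seat between 0.0313 and 0.0367 m or z of spacer1 in the frame of seat between 0.0433 and 0.0487 m) and (z of spacer2 in the frame of seat between 0.0193 and 0.0247 m or z of spacer2 in the frame of seat between 0.0313 and 0.0367 m or z of spacer2 in the frame of seat between 0.0433 and 0.0487 m) and (z of spacer3 in the frame of seat between 0.0193 and 0.0247 m or z of spacer3 in the frame of seat between 0.0313 and 0.0367 m or z of spacer3 in the frame of seat between 0.0433 and 0.0487 m) and z of any of spacer1, spacer2, spacer3 in the frame of seat below 0.0247 m), for 0.2 s.
4. the filter wheel is on the spindle, flat to flat, down on the top spacer (horizontal distance between wheel and seat below 0.004 m and angle between the z axis of wheel and the z axis of seat, either way round below 0.08 rad and angle between the x axis of wheel and the x axis of seat, either way round below 0.2 rad and angle between wheel's own z axis and vertical below 0.08 rad and z of each of spacer1, spacer2, spacer3 in the frame of wheel below -0.0033 m and z of any of spacer1, spacer2, spacer3 in the frame of wheel above -0.0088 m), for 0.2 s.
At the end, for the whole second after the job is handed in: On the spindle, from the shoulder up: brass thrust ring, all spacers present, filter wheel with its flat on the spindle's flat, collar; each on the axis within 4 mm, level within 0.08 rad, at rest, and down on the part below it within about 2.5 mm (all of step 2 and all of step 3 and all of step 4 and horizontal distance between collar and seat below 0.004 m and angle between the z axis of collar and the z axis of seat, either way round below 0.08 rad and z of collar in the frame of wheel between 0.0233 and 0.0287 m and linear speed of each of thrust_ring, spacer1, spacer2, spacer3, wheel, collar below 0.02 m/s); the robot touches nothing.
It fails at once if a bystander is shifted by more than 25 mm (distance of any of lens_mount, driver, filter_case from where it was at the start of the episode above 0.025 m).
It fails at once if the lens mount is tipped over (angle between lens_mount's own z axis and vertical above 0.5 rad).
Of spacer1, spacer2, spacer3 only 1 to 3 are there at a start; the rules pass over those that are not, and their reading is None.
At some moment in a run one of thrust_ring, spacer1, spacer2, spacer3, wheel may be knocked a few centimetres aside while the robot is not near it.
It also fails if it takes over 210 s, if anything falls off the work surface, if the arm or the gripper's body presses on something with over 40 N, if the wrist force passes 120 N, or if a joint passes its speed limit or range.

## Working session

There is one attempt and no reset: what is moved stays moved. The work goes in short steps, Python scripts to look and compute and a tool call to move; the robot and the scene stay as the last step left them, time stands still between calls to the robot, and variables do not carry over. Pictures are saved under pics/ and viewed, at most 14 in all, crops included, and the job is handed in when it is done.

Besides the shell and the picture viewer there is one more tool, called after ">>>" by a JSON object that holds its "fn" and its "kwargs", one argument or row to a line. apply_moves: Moves the arm, as the interface text tells. Its arguments: {"type":"object","properties":{"plan":{"type":"array"},"newtons":{"type":"number"}},"required":["plan"]}

```bash
ls; mkdir -p pics
cat > h.py <<'E'
import numpy as np, cv2, sys
from scipy.spatial.transform import Rotation as R
from plant import arm
def cam(name):
    o=arm.get_obs(); c=arm.read_camera(name)
    c={k:(np.array(v) if isinstance(v,(list,tuple)) else v) for k,v in c.items()}
    if 'hand_eye' in c:
        H=np.array(c['hand_eye']); Rt=R.from_rotvec(o['tool_rot']).as_matrix()
        c['rotation']=Rt@H[:3,:3]; c['position']=np.array(o['tcp_pos'])+Rt@H[:3,3]
    c['position']=np.array(c['position'],float); c['rotation']=np.array(c['rotation'],float)
    if c['rotation'].shape!=(3,3): c['rotation']=R.from_rotvec(c['rotation']).as_matrix()
    c['f']=240/np.tan(np.radians(c['vfov'])/2)
    c['K']=np.array([[c['f'],0,c['cx']],[0,c['f'],c['cy']],[0,0,1]])
    c['D']=np.array([c['k1'],0,0,0.])
    return c
def ray(c,uv,z):
    p=cv2.undistortPoints(np.array(uv,float).reshape(-1,1,2),c['K'],c['D']).reshape(-1,2)
    d=np.c_[p[:,0],-p[:,1],-np.ones(len(p))]@c['rotation'].T
    return c['position']+d*((z-c['position'][2])/d[:,2])[:,None]
def proj(c,P):
    q=(np.atleast_2d(P)-c['position'])@c['rotation']; q=q*[1,-1,-1]
    return cv2.projectPoints(q,np.zeros(3),np.zeros(3),c['K'],c['D'])[0].reshape(-1,2)
def save(c,n): cv2.imwrite('pics/'+n+'.png',c['image'])
E
python3 - <<'E'
from h import *
import pickle
for n in('top','scene','wrist'):
    c=cam(n); save(c,n+'0'); pickle.dump(c,open(n+'0.pkl','wb'))
    print(n,c['vfov'],c['cx'],c['cy'],c['k1'],c['position'].round(1),c['rotation'].round(3).tolist(),c.get('hand_eye'))
o=arm.get_obs();print(o)
E
```

```text
pics
top 55.19265709446433 317.7489000621157 234.6560278617811 -0.0734108818449488 [ 311.8   69.4 1329.6] [[0.052, 0.977, -0.205], [-0.999, 0.052, -0.006], [0.005, 0.205, 0.979]] None
scene 57.81427076610422 317.69330565758725 234.60681805955775 0.004515079521414851 [1063.4 -297.   751.1] [[0.623, -0.569, 0.538], [0.783, 0.45, -0.43], [0.002, 0.688, 0.725]] None
wrist 63.7924785941382 319.94265620866713 235.0564937307097 -0.019006480375136307 [ 359.5 -547.5  371.3] [[0.45, 0.853, 0.264], [-0.893, 0.43, 0.131], [-0.002, -0.294, 0.956]] [[-2.70840028e-04  9.55754341e-01  2.94165882e-01  7.46298767e+01]
 [ 9.99999938e-01  1.92211708e-04  2.96203069e-04  8.67126287e-01]
 [ 2.26555243e-04  2.94165944e-01 -9.55754334e-01 -1.18856840e+02]
 [ 0.00000000e+00  0.00000000e+00  0.00000000e+00  1.00000000e+00]]
{'time_s': 0.15, 'joints': array([ 1.00481217,  0.33372657,  0.03985486,  1.46605132, -0.01344226,
        1.34331395, -0.05846982]), 'dq': array([ 0.00041584, -0.00190336, -0.00015189, -0.00110848, -0.00149547,
       -0.00147544, -0.00073744]), 'tau': array([ 3.01090928e-03, -6.59037066e+01,  1.36778310e+00, -4.05873978e+01,
        1.69726048e-02,  9.60906007e-03, -1.12592355e-05]), 'tcp_pos': array([ 292.36940891, -580.16781764,  252.64776852]), 'tool_rot': array([-3.05524673e+00, -7.26345274e-01,  4.96964142e-04]), 'ft_force': array([ 0.14159552,  0.48874307, -0.79618223]), 'moment': array([-0.01942841, -0.02547267, -0.00977098]), 'gripper_force': 0.0, 'opening': 0.9995961695052387}
```

View top.

View pics/top0.png

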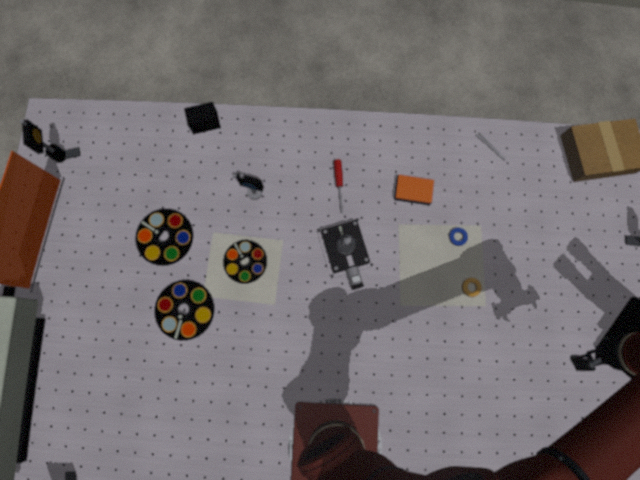

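View pics/scene0.png

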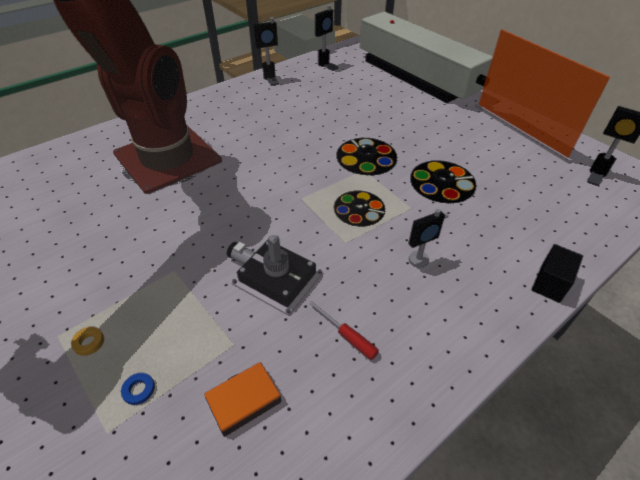

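Run:
```python
from h import *
import pickle
c=pickle.load(open('top0.pkl','rb')); s=pickle.load(open('scene0.pkl','rb'))
def crop(c,x,y,w,h,k): return cv2.resize(c['image'][y:y+h,x:x+w],None,fx=k,fy=k,interpolation=cv2.INTER_CUBIC)
a=crop(c,310,200,80,100,4.0);b=crop(c,210,220,80,100,4.0)
d=crop(s,220,225,160,80,4.0)[:200*2]
a=np.vstack([np.hstack([a,b])])
cv2.imwrite('pics/c1.png',np.hstack([a]))
cv2.imwrite('pics/c2.png',crop(s,225,225,100,90,6))
def cen(c,lo,hi,z,box):
    h=cv2.cvtColor(c['image'],cv2.COLOR_BGR2HSV); m=cv2.inRange(h,np.array(lo),np.array(hi)); k=np.zeros_like(m);x0,y0,x1,y1=box;k[y0:y1,x0:x1]=1;m=m*k
    n,l,st,ce=cv2.connectedComponentsWithStats(m)
    for i in range(1,n):
        if st[i,4]>40:
            cc=max(cv2.findContours((l==i).astype(np.uint8),0,1)[0],key=cv2.contourArea)
            e=cv2.fitEllipse(cc);print(st[i],np.round(e[0],1),ray(c,[e[0]],z).round(1))
for c_,n in((c,'top'),(s,'scene')):
    print(n,'blue');cen(c_,(105,150,50),(125,255,255),12,(440,200,500,320) if n=='top' else (40,300,240,450))
    print('brass');cen(c_,(10,100,50),(28,255,255),16,(440,200,500,320) if n=='top' else (40,300,130,360))
print(ray(c,[[347,243],[245,261],[166,236],[184,309],[249,182]],50).round(0))
```

```text
top blue
[450 229  17  16 101] [458.1 236.3] [[ 604.4 -337.5   12. ]]
brass
[463 278  18  19 189] [471.4 286.8] [[ 456.6 -374.2   16. ]]
scene blue
[121 374  33  30 591] [137.1 388.4] [[ 609.9 -338.4   12. ]]
brass
[ 71 327  33  29 630] [ 87.  340.7] [[ 464.2 -375.    16. ]]
[[560.  -8.  50.]
 [493. 277.  50.]
 [552. 510.  50.]
 [350. 436.  50.]
 [726. 285.  50.]]
```

View pics/c1.png

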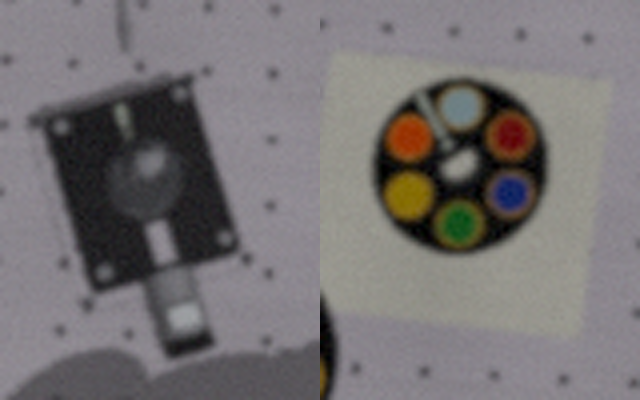

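View pics/c2.png

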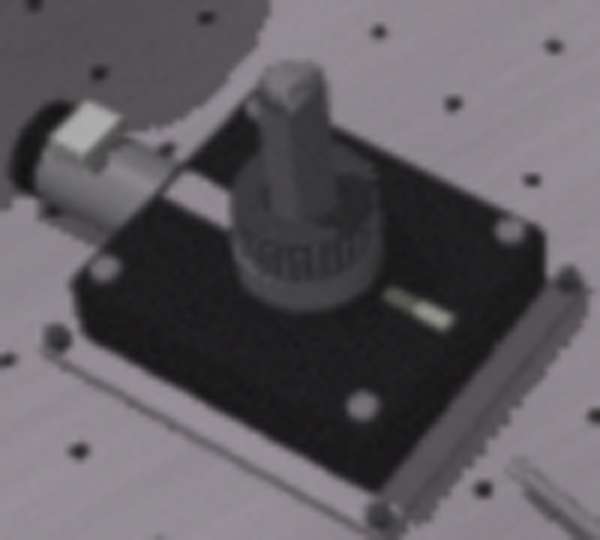

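```bash
cat >> h.py <<'E'
def delta(xyz,yaw=None):
    o=arm.get_obs(); Rt=R.from_rotvec(o['tool_rot']).as_matrix()
    psi=np.arctan2(Rt[1,0],Rt[0,0]); t=Rt.T@(np.array(xyz,float)-o['tcp_pos'])/1000
    roll=0 if yaw is None else -(yaw-psi)
    print('psi',psi.round(3),'from',np.round(o['tcp_pos'],1),'move',t.round(4).tolist(),'roll',round(float((roll)),4),'j7',o['joints'][6].round(2))
E
python3 - <<'E'
from h import *
import pickle
c=pickle.load(open('top0.pkl','rb')); s=pickle.load(open('scene0.pkl','rb'))
P=ray(c,np.array([[60,127],[180,93],[226,238],[103,272]])/4+[310,200],40);print(P.round(1),P.mean(0))
P=ray(s,np.array([[105,268],[362,406],[510,231]])/6+[225,225],42);print(P.round(1),(P[0]+P[2])/2)
for a in ([[384,294],[455,325]],): 
    q=ray(s,np.array(a)/6+[225,225],40);print(q, np.arctan2(*(q[1]-q[0])[1::-1]))
q=ray(c,np.array([[100,95],[135,150],[141,166]])/4+[210,220],4);print(q,np.arctan2(*(q[0]-q[1])[1::-1]))
delta([560,-8,320],1.0)
E
```

```text
[[591.2  56.3  40. ]
 [620.8 -29.   40. ]
 [516.9 -65.4  40. ]
 [488.   20.8  40. ]] [554.21689745  -4.33523414  40.        ]
[[519.4 -62.9  42. ]
 [622.8 -27.1  42. ]
 [593.7  57.8  42. ]] [556.54921874  -2.57848194  42.        ]
[[587.65041565   7.25978671  40.        ]
 [613.68166522  18.4036757   40.        ]] 0.4044905546450086
[[548.8550029  318.52638002   4.        ]
 [509.46766899 289.29955555   4.        ]
 [497.93581161 283.92887068   4.        ]] 0.638384712351986
psi 0.467 from [ 292.4 -580.2  252.6] move [0.4965, -0.3906, -0.0669] roll -0.5332 j7 -0.06
```

>>> {"fn": "apply_moves", "kwargs": {
  "plan": [
    [0, 0, 0, -0.067, 0],
    [0, 0.496, -0.391, -0.067, -0.533],
    [0, 0.496, -0.391, -0.067, -0.533],
    [0, 0.496, -0.391, -0.067, -0.533],
    [0, 0.496, -0.391, -0.067, -0.533],
    [0, 0.496, -0.391, -0.067, -0.533],
    [0, 0.496, -0.391, -0.067, -0.533],
    [0, 0.496, -0.391, -0.067, -0.533],
    [0, 0.496, -0.391, -0.067, -0.533],
    [0, 0.496, -0.391, -0.067, -0.533],
    [0, 0.496, -0.391, -0.067, -0.533],
    [0, 0.496, -0.391, -0.067, -0.533]
  ]
}}

```text
time_s: 1.65
tcp_pos: [560.1, -2.5, 320.0]
tool_rot: [-2.75, -1.515, -0.001]
ft_force: [0.1, -1.0, -0.9]
opening: 1.003
gripper_force: 0.0
```

>>> {"fn": "apply_moves", "kwargs": {
  "plan": [
    [0, 0, 0, 0, 0],
    [0, 0, 0, 0, 0]
  ]
}}

```text
time_s: 1.9
tcp_pos: [559.2, -9.9, 320.2]
tool_rot: [2.759, 1.502, -0.001]
ft_force: [-0.3, -0.4, -0.3]
opening: 0.997
gripper_force: 0.0
```

Run:
```python
from h import *
import pickle
for n in('wrist','top','scene'):
    c=cam(n);save(c,n+'1');pickle.dump(c,open(n+'1.pkl','wb'))
delta([555.4,-3.5,320],1.0)
c=pickle.load(open('wrist1.pkl','rb'))
print(proj(c,[[555.4,-3.5,z] for z in(40,54,74,131)]).round(0))
```

```text
psi 0.997 from [559.3  -9.5 320.5] move [0.003, -0.0065, 0.0004] roll -0.0025 j7 -0.7
[[313. 187.]
 [313. 190.]
 [313. 194.]
 [311. 207.]]
```

View pics/wrist1.png

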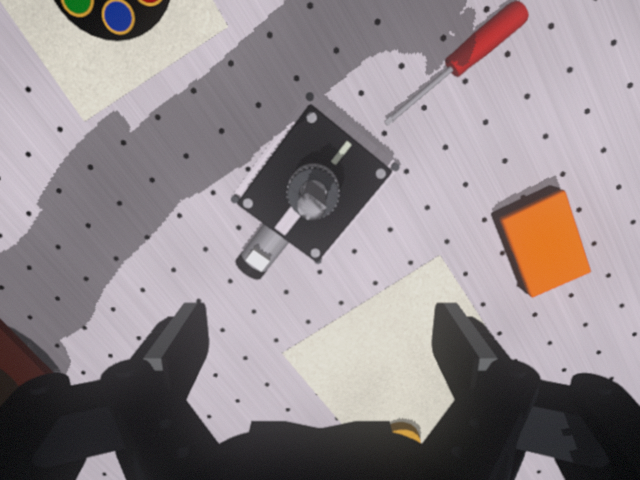

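View pics/top1.png

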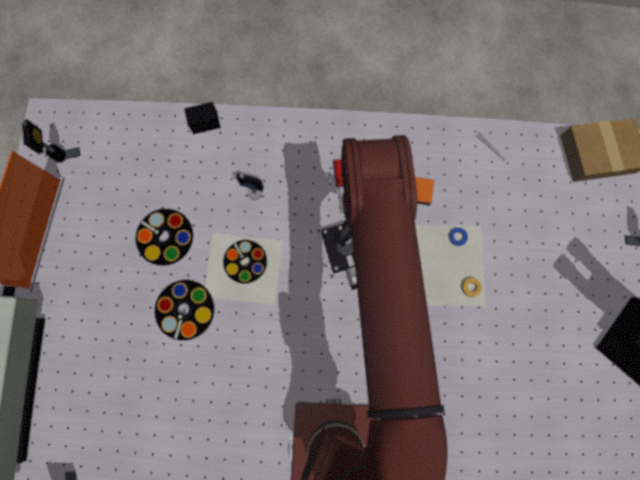

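```bash
cat >> h.py <<'E'
def ring(c,im,o,k,xyz,r,col):
    a=np.linspace(0,2*np.pi,60); P=np.array(xyz)+np.c_[r*np.cos(a),r*np.sin(a),0*a]
    cv2.polylines(im,[((proj(c,P)+.5-o)*k).astype(int)],True,col,1)
def crop(c,x,y,w,h,k): return cv2.resize(c['image'][y:y+h,x:x+w],None,fx=k,fy=k,interpolation=cv2.INTER_CUBIC)
E
python3 - <<'E'
from h import *
import pickle
c=pickle.load(open('wrist1.pkl','rb'));o=np.array([225,95]);k=4
a=crop(c,225,95,180,170,k);a=cv2.convertScaleAbs(a,alpha=1.6,beta=20);b=a.copy()[:, :1]
p=[555.4,-3.5]
ring(c,a,o,k,p+[74],25,(0,255,0));ring(c,a,o,k,p+[131],7,(0,0,255));ring(c,a,o,k,p+[54],26,(255,255,0))
th=.334;B=np.array([[x,y] for x,y in((65,55),(65,-55),(-65,-55),(-65,55))])@R.from_euler('z',th).as_matrix()[:2,:2].T+p
cv2.polylines(a,[((proj(c,np.c_[B,B[:,0]*0+40])+.5-o)*k).astype(int)],True,(255,0,255),1)
cv2.imwrite('pics/d1.png',a)
E
```

```text
(no output)
```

View pics/d1.png

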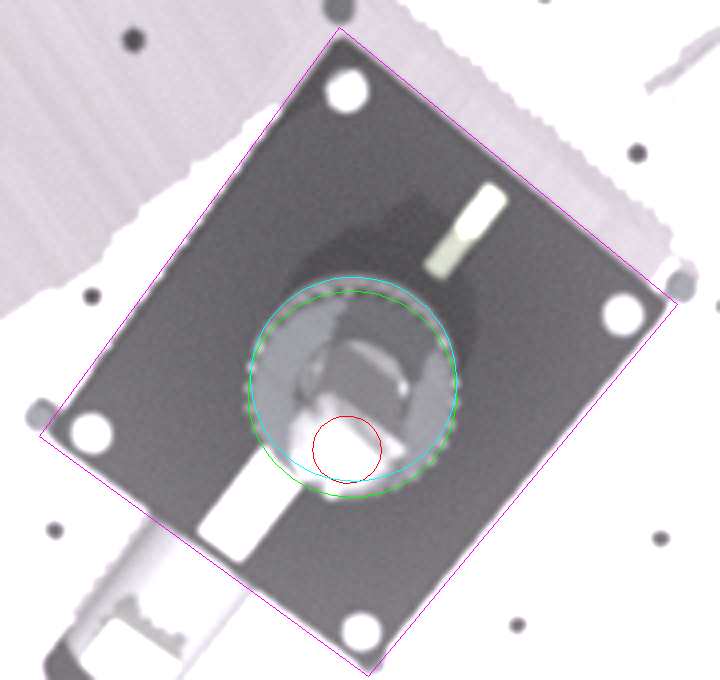

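>>> {"fn": "apply_moves", "kwargs": {
  "plan": [
    [0, 0.003, -0.006, 0.06, 0],
    [0, 0.003, -0.006, 0.11, 0],
    [0, 0.003, -0.006, 0.14, 0],
    [0, 0.003, -0.006, 0.16, 0],
    [0, 0.003, -0.006, 0.16, 0],
    [0, 0.003, -0.006, 0.16, 0],
    [0, 0.003, -0.006, 0.16, 0]
  ]
}}

```text
time_s: 2.92
tcp_pos: [556.7, -2.4, 161.6]
tool_rot: [2.757, 1.505, 0.003]
ft_force: [0.2, -0.4, 1.3]
opening: 0.999
gripper_force: 0.0
```

Run:
```python
from h import *
import pickle
delta([555.4,-3.5,84],1.0)
c=cam('wrist');pickle.dump(c,open('w2.pkl','wb'));p=[555.4,-3.5];o=np.array([200,150]);k=3
a=cv2.convertScaleAbs(crop(c,200,150,240,190,k),alpha=1.6,beta=20)
ring(c,a,o,k,p+[74],25,(0,255,0));ring(c,a,o,k,p+[131],7,(0,0,255))
cv2.imwrite('pics/d2.png',a)
```

```text
psi 0.999 from [556.7  -2.4 161.6] move [-0.0017, -0.0007, 0.0776] roll -0.0006 j7 -0.76
```

View pics/d2.png

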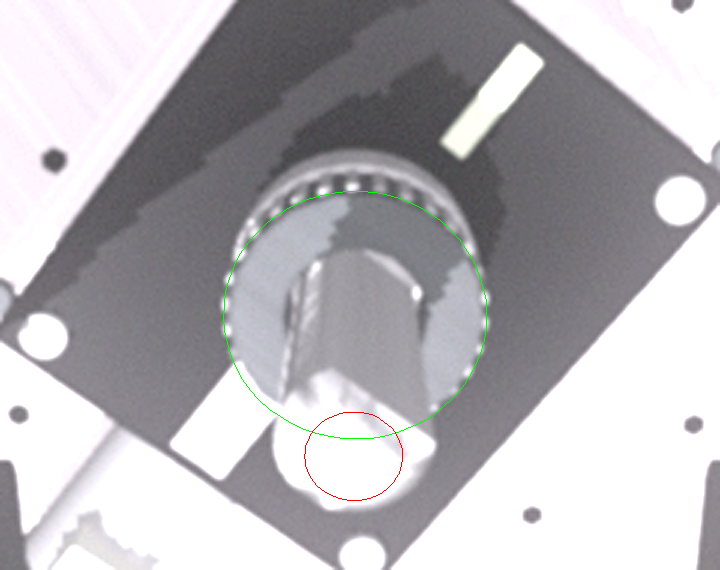

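>>> {"fn": "apply_moves", "kwargs": {
  "newtons": 50,
  "plan": [
    [0, -0.0017, -0.001, 0.04, 0],
    [0, -0.0017, -0.001, 0.06, 0],
    [0, -0.0017, -0.001, 0.07, 0],
    [0, -0.0017, -0.001, 0.077, 0],
    [0, -0.0017, -0.001, 0.078, 0],
    [1, -0.0017, -0.001, 0.078, 0],
    [1, -0.0017, -0.001, 0.078, 0],
    [1, -0.0017, -0.001, 0.078, 0],
    [1, -0.0017, -0.001, 0.078, 0],
    [1, -0.0017, -0.001, 0.078, 0],
    [1, -0.0017, -0.001, 0.078, 0]
  ]
}}

```text
time_s: 4.35
tcp_pos: [554.8, -3.2, 83.4]
tool_rot: [2.757, 1.505, 0.001]
ft_force: [-1.6, -0.2, 6.4]
opening: 0.556
gripper_force: 50.9
```

>>> {"fn": "apply_moves", "kwargs": {
  "plan": [
    [1, 0, 0, -0.01, 0],
    [1, 0, 0, -0.03, 0],
    [1, 0, 0, -0.06, 0],
    [1, 0, 0, -0.09, 0],
    [1, 0, 0, -0.12, 0],
    [1, 0, 0, -0.12, 0],
    [1, 0, 0, -0.12, 0],
    [1, 0, 0, -0.12, 0]
  ]
}}

```text
time_s: 5.35
tcp_pos: [553.5, -3.3, 201.0]
tool_rot: [-2.756, -1.505, 0.003]
ft_force: [0.2, -0.9, -3.7]
opening: 0.553
gripper_force: 52.3
```

Run:
```python
from h import *
import pickle
print(arm.get_obs()['ft_force'])
c=cam('wrist');save(c,'w3');pickle.dump(c,open('w3.pkl','wb'))
delta([480,-150,200],1.0)
```

```text
[ 0.19303361 -0.89163125 -3.65247336]
psi 1.0 from [553.7  -3.3 201.1] move [-0.1633, 0.0173, 0.0012] roll -0.0002 j7 -0.74
```

View pics/w3.png

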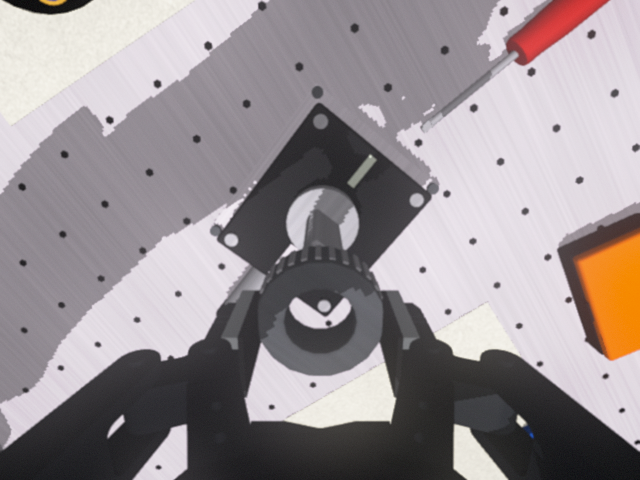

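>>> {"fn": "apply_moves", "kwargs": {
  "plan": [
    [1, -0.05, 0.005, 0, 0],
    [1, -0.1, 0.01, 0, 0],
    [1, -0.15, 0.017, 0, 0],
    [1, -0.163, 0.017, 0, 0],
    [1, -0.163, 0.017, 0.06, 0],
    [1, -0.163, 0.017, 0.11, 0],
    [1, -0.163, 0.017, 0.14, 0],
    [1, -0.163, 0.017, 0.155, 0],
    [1, -0.163, 0.017, 0.162, 0],
    [1, -0.163, 0.017, 0.166, 0],
    [1, -0.163, 0.017, 0.168, 0],
    [1, -0.163, 0.017, 0.169, 0]
  ]
}}

```text
time_s: 6.9
tcp_pos: [480.9, -149.7, 33.9]
tool_rot: [2.757, 1.505, 0.001]
ft_force: [0.6, -0.7, -3.1]
opening: 0.554
gripper_force: 52.3
```

>>> {"fn": "apply_moves", "kwargs": {
  "plan": [
    [1, 0, 0, 0.0, 0],
    [0.2, 0, 0, 0, 0],
    [0, 0, 0, 0, 0],
    [0, 0, 0, 0, 0],
    [0, 0, 0, 0, 0],
    [0, 0, 0, -0.04, 0],
    [0, 0, 0, -0.09, 0],
    [0, 0, 0, -0.15, 0],
    [0, 0, 0, -0.2, 0],
    [0, 0, 0, -0.2, 0]
  ]
}}

```text
time_s: 8.15
tcp_pos: [482.5, -149.9, 237.6]
tool_rot: [2.752, 1.503, 0.008]
ft_force: [-0.8, 0.3, -0.9]
opening: 1.001
gripper_force: 0.0
```

Run:
```python
from h import *
print(arm.get_obs()['tcp_pos'])
delta([462,-375,230],0.4)
```

```text
[ 482.5416955  -149.92734737  237.55595029]
psi 1.0 from [ 482.5 -149.9  237.6] move [-0.2005, 0.1043, 0.008] roll 0.5997 j7 -0.38
```

>>> {"fn": "apply_moves", "kwargs": {
  "plan": [
    [0, -0.05, 0.026, 0.008, 0],
    [0, -0.1, 0.052, 0.008, 0],
    [0, -0.15, 0.078, 0.008, 0],
    [0, -0.2, 0.104, 0.008, 0],
    [0, -0.2, 0.104, 0.008, 0],
    [0, -0.2, 0.104, 0.008, 0],
    [0, -0.2, 0.104, 0.008, 0]
  ]
}}

```text
time_s: 9.02
tcp_pos: [460.4, -372.4, 224.9]
tool_rot: [-2.755, -1.509, -0.0]
ft_force: [-0.3, 0.3, 0.7]
opening: 0.998
gripper_force: 0.0
```

```bash
cat >> h.py <<'E'
def blob(c,lo,hi,z,mn=300):
    h=cv2.cvtColor(c['image'],cv2.COLOR_BGR2HSV); m=cv2.inRange(h,np.array(lo),np.array(hi))
    n,l,st,ce=cv2.connectedComponentsWithStats(m)
    for i in range(1,n):
        if st[i,4]>mn:
            cc=max(cv2.findContours((l==i).astype(np.uint8),0,1)[0],key=cv2.contourArea)
            cc=cv2.convexHull(cc);e=cv2.minEnclosingCircle(cc.astype(np.float32))
            P=ray(c,cc.reshape(-1,2),z);q=cv2.minEnclosingCircle(P[:,:2].astype(np.float32))
            print(st[i],np.round(e[0],1),'world circle',np.round(q[0],1),'r',round(q[1],1))
BLUE=((105,120,40),(128,255,255));BRASS=((10,100,50),(28,255,255))
E
python3 - <<'E'
from h import *
import pickle
c=cam('wrist');save(c,'w4');pickle.dump(c,open('w4.pkl','wb'))
blob(c,*BRASS,16);blob(c,*BLUE,12)
delta([462,-375,20],1.0)
E
```

```text
[ 289  179   62   62 2319] [319.4 209.8] world circle [ 458.2 -375.8] r 27.6
[ 416   40   67   72 2504] [448.4  75.4] world circle [ 604.4 -339.2] r 27.0
psi 1.002 from [ 460.5 -372.5  225.2] move [-0.0014, 0.0027, 0.2052] roll 0.0021 j7 -0.01
```

View pics/w4.png

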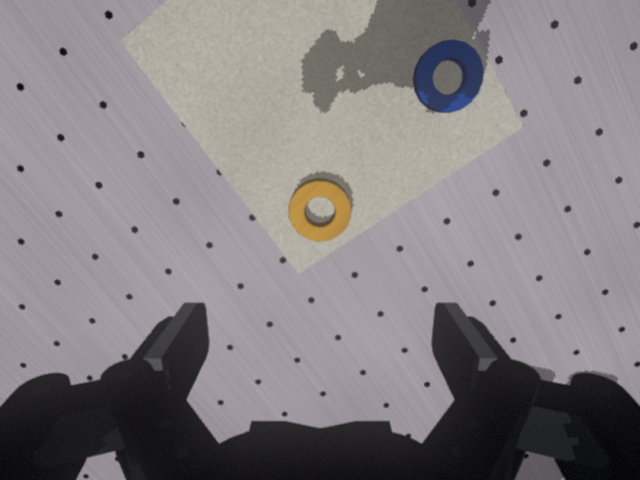

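>>> {"fn": "apply_moves", "kwargs": {
  "newtons": 50,
  "plan": [
    [0, 0.0, 0, 0.06, 0],
    [0, -0.0045, -0.0005, 0.11, 0],
    [0, -0.0045, -0.0005, 0.15, 0],
    [0, -0.0045, -0.0005, 0.18, 0],
    [0, -0.0045, -0.0005, 0.193, 0],
    [0, -0.0045, -0.0005, 0.199, 0],
    [0, -0.0045, -0.0005, 0.199, 0],
    [0, -0.0045, -0.0005, 0.199, 0]
  ]
}}

```text
time_s: 10.07
tcp_pos: [457.7, -378.0, 27.5]
tool_rot: [2.756, 1.505, 0.001]
ft_force: [-0.1, 0.3, -0.3]
opening: 1.002
gripper_force: 0.0
```

Run:
```python
from h import *
delta([458.2,-375.8,26],1.0)
```

```text
psi 1.0 from [ 457.7 -378.    27.5] move [0.0021, -0.0007, 0.0015] roll -0.0002 j7 -0.05
```

>>> {"fn": "apply_moves", "kwargs": {
  "plan": [
    [0, 0.002, -0.0007, 0.0015, 0],
    [0, 0.002, -0.0007, 0.0015, 0],
    [1, 0.002, -0.0007, 0.0015, 0],
    [1, 0.002, -0.0007, 0.0015, 0],
    [1, 0.002, -0.0007, 0.0015, 0],
    [1, 0.002, -0.0007, 0.0015, 0],
    [1, 0.002, -0.0007, 0.0015, 0],
    [1, 0.002, -0.0007, -0.03, 0],
    [1, 0.002, -0.0007, -0.09, 0],
    [1, 0.002, -0.0007, -0.15, 0],
    [1, 0.002, -0.0007, -0.175, 0],
    [1, 0.002, -0.0007, -0.175, 0]
  ]
}}

```text
time_s: 11.58
tcp_pos: [458.3, -376.0, 203.2]
tool_rot: [2.754, 1.504, 0.002]
ft_force: [0.1, -0.4, -3.0]
opening: 0.627
gripper_force: 53.6
```

Run:
```python
from h import *
c=cam('wrist');save(c,'w5');z=arm.get_obs()['tcp_pos'][2]
blob(c,*BRASS,z-10)   # ring top = tcp -26+16
delta([555.4,-3.5,200],1.0)
```

```text
[  249   245   143   139 12907] [320.2 317.1] world circle [ 459.  -375.5] r 29.5
psi 1.0 from [ 457.4 -375.5  201.1] move [0.3659, -0.1187, 0.001] roll -0.0004 j7 -0.01
```

>>> {"fn": "apply_moves", "kwargs": {
  "plan": [
    [1, 0.05, -0.016, 0, 0],
    [1, 0.1, -0.032, 0, 0],
    [1, 0.15, -0.048, 0, 0],
    [1, 0.2, -0.065, 0, 0],
    [1, 0.25, -0.081, 0, 0],
    [1, 0.3, -0.097, 0, 0],
    [1, 0.34, -0.11, 0, 0],
    [1, 0.366, -0.119, 0, 0],
    [1, 0.366, -0.119, 0, 0],
    [1, 0.366, -0.119, 0, 0],
    [1, 0.366, -0.119, 0, 0],
    [1, 0.366, -0.119, 0, 0]
  ]
}}

```text
time_s: 13.12
tcp_pos: [555.1, -4.1, 201.1]
tool_rot: [-2.758, -1.504, 0.001]
ft_force: [-0.2, -0.1, -1.8]
opening: 0.625
gripper_force: 53.6
```

Run:
```python
from h import *
for i in range(2):
    c=cam('wrist');o=arm.get_obs();z=o['tcp_pos'][2]
    blob(c,*BRASS,z-10);print(o['tcp_pos'])
save(c,'w6')
delta([555.4,-3.5,160],1.0)
```

```text
[ 573  228   67  132 6064] [622.5 293.5] world circle [655.9 -56.7] r 26.8
[  249   244   143   140 13467] [320.3 316.5] world circle [557.2  -3. ] r 29.4
[555.16305619  -3.93948309 201.23298606]
[ 573  227   67  133 6082] [623.5 293. ] world circle [656.6 -56.7] r 27.0
[  249   244   143   140 13460] [320.3 316.5] world circle [557.6  -2.9] r 29.4
[555.20778911  -3.75170786 201.33847032]
psi 0.999 from [555.2  -3.8 201.3] move [0.0003, 0.0, 0.0413] roll -0.0011 j7 -0.73
```

>>> {"fn": "apply_moves", "kwargs": {
  "plan": [
    [1, 0, 0, 0.03, 0],
    [1, 0, 0, 0.05, 0],
    [1, 0, 0, 0.055, 0],
    [1, 0, 0, 0.06, 0],
    [1, 0, 0, 0.065, 0],
    [1, 0, 0, 0.07, 0],
    [1, 0, 0, 0.075, 0]
  ]
}}

```text
time_s: 14.1
tcp_pos: [555.4, -3.2, 126.2]
tool_rot: [2.757, 1.506, 0.0]
ft_force: [-1.0, 0.3, -1.5]
opening: 0.624
gripper_force: 53.6
```

>>> {"fn": "apply_moves", "kwargs": {
  "plan": [
    [1, 0, 0, 0.01, 0],
    [1, 0, 0, 0.02, 0],
    [1, 0, 0, 0.03, 0],
    [1, 0, 0, 0.037, 0],
    [1, 0, 0, 0.041, 0],
    [1, 0, 0, 0.043, 0],
    [1, 0, 0, 0.044, 0],
    [1, 0, 0, 0.044, 0]
  ]
}}

```text
time_s: 15.1
tcp_pos: [555.4, -3.2, 82.5]
tool_rot: [2.757, 1.506, 0.0]
ft_force: [-0.2, 0.4, -2.1]
opening: 0.625
gripper_force: 53.6
```

Release, rise, and move to view over the spacer on the way.

>>> {"fn": "apply_moves", "kwargs": {
  "plan": [
    [0.3, 0, 0, 0, 0],
    [0, 0, 0, 0, 0],
    [0, 0, 0, 0, 0],
    [0, 0, 0, 0, 0],
    [0, 0, 0, -0.02, 0],
    [0, 0, 0, -0.06, 0],
    [0, 0, 0, -0.12, 0],
    [0, 0, 0, -0.14, 0],
    [0, 0, 0, -0.14, 0]
  ]
}}

```text
time_s: 16.23
tcp_pos: [556.2, -3.1, 224.1]
tool_rot: [2.756, 1.505, 0.004]
ft_force: [-0.3, 0.0, -0.1]
opening: 0.999
gripper_force: 0.0
```

Run:
```python
from h import *
c=cam('wrist');p=[555.4,-3.5];save(c,'w7')
blob(c,*BRASS,70);print('if on shoulder expect centre',proj(c,p+[70]))
delta([604.4,-339.2,225],1.0)
```

```text
[ 281  185   76   70 2732] [318.3 222. ] world circle [556.1  -3.2] r 28.4
[ 555  217   85  129 7776] [611.5 281. ] world circle [ 720.7 -168.3] r 54.7
if on shoulder expect centre [[318.10450244 223.64436938]]
psi 1.0 from [555.4  -3.2 222.4] move [-0.2561, 0.2229, -0.0024] roll -0.0003 j7 -0.73
```

>>> {"fn": "apply_moves", "kwargs": {
  "plan": [
    [0, -0.04, 0.035, 0, 0],
    [0, -0.08, 0.07, 0, 0],
    [0, -0.12, 0.104, 0, 0],
    [0, -0.16, 0.139, 0, 0],
    [0, -0.2, 0.174, 0, 0],
    [0, -0.24, 0.209, 0, 0],
    [0, -0.256, 0.223, 0, 0],
    [0, -0.256, 0.223, 0, 0],
    [0, -0.256, 0.223, 0, 0],
    [0, -0.256, 0.223, 0, 0]
  ]
}}

```text
time_s: 17.52
tcp_pos: [604.9, -337.1, 222.4]
tool_rot: [-2.755, -1.509, -0.001]
ft_force: [0.8, -0.5, 0.8]
opening: 0.999
gripper_force: 0.0
```

Run:
```python
from h import *
c=cam('wrist');save(c,'w8')
blob(c,*BLUE,12)
delta([604.4,-339.2,24],1.0)
```

```text
[ 292  176   61   60 2093] [322.2 205.7] world circle [ 606.4 -338.9] r 26.9
psi 1.002 from [ 604.9 -337.4  222.6] move [-0.0018, 0.0005, 0.1986] roll 0.0019 j7 -0.22
```

>>> {"fn": "apply_moves", "kwargs": {
  "plan": [
    [0, 0.0, 0, 0.06, 0],
    [0, -0.001, 0.001, 0.11, 0],
    [0, -0.001, 0.001, 0.15, 0],
    [0, -0.001, 0.001, 0.18, 0],
    [0, -0.001, 0.001, 0.19, 0],
    [0, -0.001, 0.001, 0.193, 0],
    [0, -0.001, 0.001, 0.193, 0],
    [0, -0.001, 0.001, 0.193, 0]
  ]
}}

```text
time_s: 18.58
tcp_pos: [605.5, -340.8, 30.8]
tool_rot: [2.756, 1.505, 0.002]
ft_force: [-0.6, 0.1, 0.6]
opening: 1.001
gripper_force: 0.0
```

Run:
```python
from h import *
c=cam('wrist');save(c,'w9');blob(c,(100,80,15),(130,255,255),12)
delta([605.5,-339,24],1.0)
```

```text
[  251   235   135   129 11223] [318.2 301.7] world circle [ 607.3 -337.5] r 28.2
psi 1.0 from [ 605.4 -340.8   30.5] move [0.0015, -0.0009, 0.0065] roll -0.0003 j7 -0.26
```

>>> {"fn": "apply_moves", "kwargs": {
  "plan": [
    [0, 0.0015, -0.0007, 0.004, 0],
    [0, 0.0015, -0.0007, 0.0065, 0],
    [0, 0.0015, -0.0007, 0.0065, 0],
    [1, 0.0015, -0.0007, 0.0065, 0],
    [1, 0.0015, -0.0007, 0.0065, 0],
    [1, 0.0015, -0.0007, 0.0065, 0],
    [1, 0.0015, -0.0007, 0.0065, 0],
    [1, 0.0015, -0.0007, 0.0065, 0],
    [1, 0.0015, -0.0007, -0.03, 0],
    [1, 0.0015, -0.0007, -0.09, 0],
    [1, 0.0015, -0.0007, -0.15, 0],
    [1, 0.0015, -0.0007, -0.17, 0]
  ]
}}

```text
time_s: 20.12
tcp_pos: [606.6, -339.5, 204.4]
tool_rot: [2.752, 1.503, 0.006]
ft_force: [-0.2, -0.5, -0.8]
opening: 0.622
gripper_force: 52.7
```

Run:
```python
from h import *
delta([555.4,-3.5,200],1.0)
```

```text
psi 1.0 from [ 606.6 -339.5  204.4] move [0.255, -0.2247, 0.0031] roll -0.0003 j7 -0.22
```

>>> {"fn": "apply_moves", "kwargs": {
  "plan": [
    [1, 0.04, -0.035, 0, 0],
    [1, 0.08, -0.07, 0, 0],
    [1, 0.12, -0.106, 0, 0],
    [1, 0.16, -0.141, 0, 0],
    [1, 0.2, -0.176, 0, 0],
    [1, 0.24, -0.211, 0, 0],
    [1, 0.255, -0.225, 0, 0],
    [1, 0.255, -0.225, 0, 0],
    [1, 0.255, -0.225, 0, 0],
    [1, 0.255, -0.225, 0, 0],
    [1, 0.255, -0.225, 0, 0]
  ]
}}

```text
time_s: 21.5
tcp_pos: [553.7, -3.8, 199.2]
tool_rot: [-2.758, -1.503, 0.0]
ft_force: [-0.0, 0.4, -1.8]
opening: 0.622
gripper_force: 52.7
```

Run:
```python
from h import *
c=cam('wrist');save(c,'w10');blob(c,(100,80,15),(130,255,255),arm.get_obs()['tcp_pos'][2]-12)
delta([555.4,-3.5,140],1.0)
```

```text
[  250   243   142   136 12463] [320.1 313.1] world circle [555.4  -2. ] r 28.7
psi 0.998 from [553.6  -3.5 199.2] move [0.001, 0.0015, 0.0592] roll -0.0015 j7 -0.73
```

>>> {"fn": "apply_moves", "kwargs": {
  "plan": [
    [1, 0.001, 0.0015, 0.03, 0],
    [1, 0.001, 0.0015, 0.045, 0],
    [1, 0.001, 0.0015, 0.05, 0],
    [1, 0.001, 0.0015, 0.055, 0],
    [1, 0.001, 0.0015, 0.06, 0],
    [1, 0.001, 0.0015, 0.065, 0],
    [1, 0.001, 0.0015, 0.07, 0],
    [1, 0.001, 0.0015, 0.08, 0],
    [1, 0.001, 0.0015, 0.09, 0],
    [1, 0.001, 0.0015, 0.096, 0],
    [1, 0.001, 0.0015, 0.1, 0],
    [1, 0.001, 0.0015, 0.102, 0]
  ]
}}

```text
time_s: 23.05
tcp_pos: [555.4, -2.6, 97.1]
tool_rot: [-2.757, -1.506, 0.0]
ft_force: [-0.3, 0.1, -0.6]
opening: 0.623
gripper_force: 52.7
```

>>> {"fn": "apply_moves", "kwargs": {
  "plan": [
    [1, 0, 0, 0.002, 0],
    [1, 0, 0, 0.002, 0],
    [0.3, 0, 0, 0.002, 0],
    [0, 0, 0, 0.002, 0],
    [0, 0, 0, 0.002, 0],
    [0, 0, 0, 0.002, 0],
    [0, 0, 0, -0.03, 0],
    [0, 0, 0, -0.09, 0],
    [0, 0, 0, -0.125, 0],
    [0, 0, 0, -0.125, 0]
  ]
}}

```text
time_s: 24.3
tcp_pos: [556.9, -2.5, 225.6]
tool_rot: [2.754, 1.504, 0.007]
ft_force: [1.3, 0.4, -0.9]
opening: 1.002
gripper_force: 0.0
```

Run:
```python
from h import *
c=cam('wrist');p=[555.4,-3.5];save(c,'w11')
blob(c,(100,80,15),(130,255,255),82);print('expect',proj(c,p+[82]))
delta([497,282,240],1.2)
```

```text
[ 50   0  33  14 326] [66.   0.5] world circle [505.7 200.8] r 9.8
[ 278  188   79   73 2938] [317.1 225.5] world circle [556.4  -2.2] r 28.4
expect [[317.28345948 229.1291682 ]]
psi 1.0 from [556.   -2.6 223.5] move [0.2076, -0.2034, -0.0168] roll -0.2003 j7 -0.73
```

>>> {"fn": "apply_moves", "kwargs": {
  "plan": [
    [0, 0.04, -0.039, -0.017, -0.1],
    [0, 0.08, -0.078, -0.017, -0.2],
    [0, 0.12, -0.117, -0.017, -0.3],
    [0, 0.16, -0.156, -0.017, -0.306],
    [0, 0.2, -0.195, -0.017, -0.306],
    [0, 0.208, -0.203, -0.017, -0.306],
    [0, 0.208, -0.203, -0.017, -0.306],
    [0, 0.208, -0.203, -0.017, -0.306],
    [0, 0.208, -0.203, -0.017, -0.306],
    [0, 0.208, -0.203, -0.017, -0.306]
  ]
}}

```text
time_s: 25.6
tcp_pos: [497.4, 281.1, 239.4]
tool_rot: [2.497, 1.906, 0.0]
ft_force: [0.6, -0.1, -0.6]
opening: 1.002
gripper_force: 0.0
```

Run:
```python
from h import *
import pickle
c=cam('wrist');pickle.dump(c,open('w12.pkl','wb'))
p=proj(c,[497,282,10])[0].round().astype(int);print(p)
x,y=max(p[0]-100,0),max(p[1]-85,0);print(x,y)
a=cv2.convertScaleAbs(crop(c,x,y,200,150,4),alpha=1.5,beta=15)
ring(c,a,np.array([x,y]),4,[497,282,4],65,(0,255,0));ring(c,a,np.array([x,y]),4,[497,282,16],22,(0,0,255))
cv2.imwrite('pics/e1.png',a)
```

```text
[319 200]
219 115
```

View pics/e1.png

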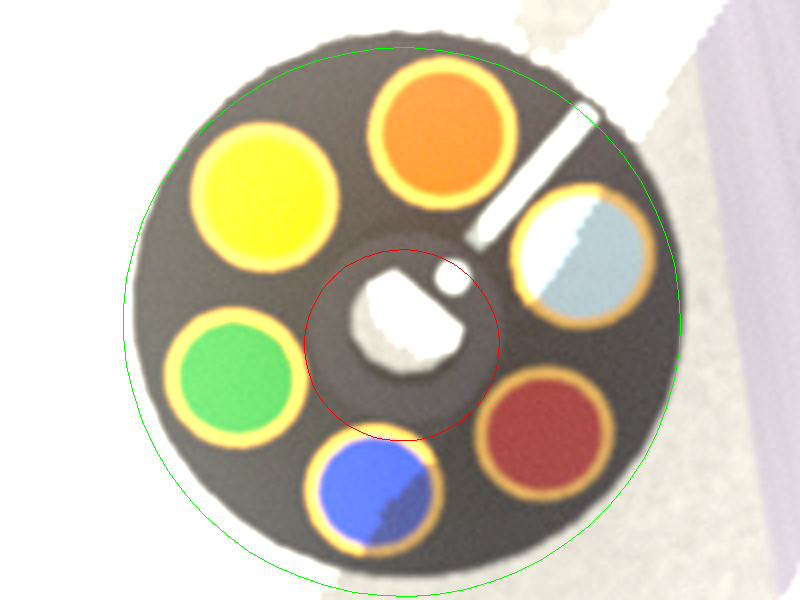

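Run:
```python
from h import *
import pickle
c=pickle.load(open('w12.pkl','rb'));o=np.array([219,115])
rim=np.array([[133,300],[685,300],[400,32],[408,577],[196,120],[640,150],[590,510],[205,480]])/4+o-.4
P=ray(c,rim,4)[:,:2]
from scipy.optimize import least_squares
s=least_squares(lambda q:np.hypot(*(P-q[:2]).T)-q[2],[497,282,65],loss='soft_l1').x;print(s,np.hypot(*(P-s[:2]).T))
q=ray(c,np.array([[472,243],[588,110]])/4+o,4);d=q[1]-q[0];print(q[:,:2],'line yaw',np.arctan2(d[1],d[0]))
e=q.mean(0)[:2]-s[:2];print('centre-line yaw',np.arctan2(e[1],e[0]))
t=ray(c,[np.array([453,277])/4+o],16)[0,:2]-s[:2];print('dot',t,np.arctan2(t[1],t[0]))
# filters: orange & (opposite) blue; yellow & red ; green & grey
F=ray(c,np.array([[443,132],[373,490],[264,197],[545,433],[235,378],[583,256]])/4+o,4)[:,:2];print(F.mean(0))
g=F-F.mean(0);print(np.arctan2(g[:,1],g[:,0]))
a=ray(c,np.array([[396,270],[464,328]])/4+o,16);d=a[1]-a[0];print('flat normal',np.arctan2(d[1],d[0])+np.pi/2, )
delta([s[0],s[1],60])
```

```text
[500.00874041 286.01668096  64.27474925] [64.28073406 64.04033345 63.6538782  64.69088497 65.50694902 64.40349884
 64.460019   63.23479798]
[[518.58183267 298.21205567]
 [551.15109903 320.21079183]] line yaw 0.5940550622961037
centre-line yaw 0.5871333655557508
dot [12.53030173  7.8088872 ] 0.557304067965869
[499.66481264 285.42499641]
[ 1.11603569 -2.02997233  2.16850316 -0.9708754  -3.06612113  0.07379499]
flat normal 0.5947386171951
psi 1.305 from [497.3 281.3 239.4] move [0.0053, 0.0013, 0.1794] roll 0.0 j7 -0.99
```

>>> {"fn": "apply_moves", "kwargs": {
  "newtons": 60,
  "plan": [
    [0, 0.005, 0.001, 0.06, 0],
    [0, 0.005, 0.001, 0.11, 0],
    [0, 0.005, 0.001, 0.16, 0],
    [0, 0.005, 0.001, 0.185, 0],
    [0, 0.005, 0.001, 0.195, 0],
    [0, 0.005, 0.001, 0.2, 0],
    [0, 0.005, 0.001, 0.2, 0],
    [0, 0.005, 0.001, 0.2, 0]
  ]
}}

```text
time_s: 26.65
tcp_pos: [499.9, 286.9, 40.4]
tool_rot: [2.495, 1.908, 0.003]
ft_force: [-0.3, -0.5, 0.2]
opening: 1.0
gripper_force: 0.0
```

Run:
```python
from h import *
c=cam('wrist');save(c,'w13');print(proj(c,[[499.8,285.7,16]]))
delta([499.8,285.7,28],1.305)
```

```text
[[319.88945676 307.48907297]]
psi 1.306 from [499.8 286.9  40.3] move [-0.0012, 0.0003, 0.0123] roll 0.0007 j7 -1.13
```

>>> {"fn": "apply_moves", "kwargs": {
  "plan": [
    [0, -0.001, 0, 0.008, 0],
    [0, -0.001, 0, 0.012, 0],
    [0, -0.001, 0, 0.012, 0],
    [1, -0.001, 0, 0.012, 0],
    [1, -0.001, 0, 0.012, 0],
    [1, -0.001, 0, 0.012, 0],
    [1, -0.001, 0, 0.012, 0],
    [1, -0.001, 0, 0.012, 0],
    [1, -0.001, 0, 0.012, 0]
  ]
}}

```text
time_s: 27.82
tcp_pos: [499.3, 285.9, 28.1]
tool_rot: [2.495, 1.908, 0.001]
ft_force: [-2.1, -0.6, 5.6]
opening: 0.476
gripper_force: 60.2
```

>>> {"fn": "apply_moves", "kwargs": {
  "plan": [
    [1, 0, 0, -0.02, 0],
    [1, 0, 0, -0.07, 0],
    [1, 0, 0, -0.13, 0],
    [1, 0, 0, -0.17, 0],
    [1, 0, 0, -0.18, 0],
    [1, 0, 0, -0.18, 0],
    [1, 0, 0, -0.18, 0]
  ]
}}

```text
time_s: 28.7
tcp_pos: [498.3, 285.1, 205.8]
tool_rot: [-2.495, -1.908, 0.004]
ft_force: [-0.3, 0.4, -1.1]
opening: 0.478
gripper_force: 61.1
```

Run:
```python
from h import *
import pickle
c=cam('wrist');save(c,'w14');pickle.dump(c,open('w14.pkl','wb'))
delta([555.4,-3.5,205],1.045)
```

```text
psi 1.306 from [498.3 285.1 205.7] move [-0.2636, 0.1307, 0.0009] roll 0.2608 j7 -1.02
```

View pics/w14.png

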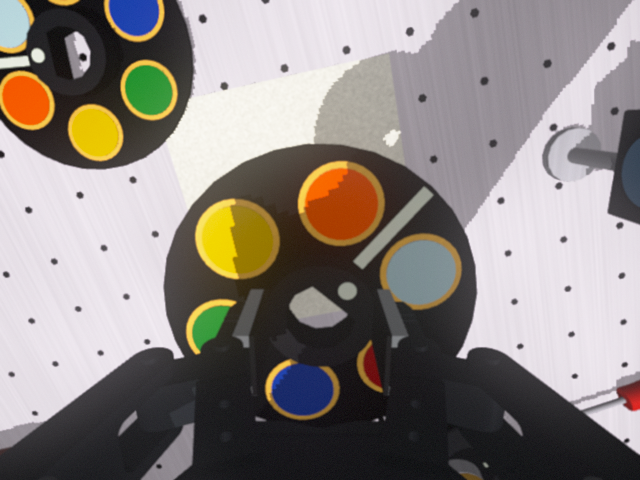

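Run:
```python
from h import *
import pickle
c=pickle.load(open('w14.pkl','rb'))
q=ray(c,np.array([[358,264],[430,191]]),205.7-24);d=q[1]-q[0];print(q,np.arctan2(d[1],d[0]))
F=ray(c,[[237,238],[341,203],[420,270],[302,389]],205.7-24);print(F)
d=F[1]-F[3];print(np.arctan2(d[1],d[0])-np.pi/6,(F[1]+F[3])/2)
# level: compare distances of filters
P=ray(c,[[164,282],[476,282],[320,144]],205.7-24);print(P)
```

```text
[[517.80660428 298.54132398 181.7       ]
 [550.72781324 319.98750617 181.7       ]] 0.5773866400209031
[[474.9141611  321.37538228 181.7       ]
 [517.38733301 324.25078695 181.7       ]
 [541.10067976 289.56288173 181.7       ]
 [479.9407817  247.15527254 181.7       ]]
0.5950420244529843 [498.66405736 285.70302975 181.7       ]
[[440.2557121  311.40490572 181.7       ]
 [562.00394801 278.4684341  181.7       ]
 [515.43741217 347.34913085 181.7       ]]
```

>>> {"fn": "apply_moves", "kwargs": {
  "plan": [
    [1, -0.04, 0.02, 0, 0.06],
    [1, -0.08, 0.04, 0, 0.12],
    [1, -0.12, 0.06, 0, 0.18],
    [1, -0.16, 0.079, 0, 0.22],
    [1, -0.2, 0.099, 0, 0.26],
    [1, -0.24, 0.119, 0, 0.26],
    [1, -0.264, 0.131, 0, 0.26],
    [1, -0.264, 0.131, 0, 0.26],
    [1, -0.264, 0.131, 0, 0.26],
    [1, -0.264, 0.131, 0, 0.26],
    [1, -0.264, 0.131, 0, 0.26]
  ]
}}

```text
time_s: 30.12
tcp_pos: [556.2, -2.5, 207.3]
tool_rot: [-2.72, -1.571, 0.0]
ft_force: [0.3, 0.4, -0.9]
opening: 0.479
gripper_force: 61.1
```

Run:
```python
from h import *
c=cam('wrist');save(c,'w15')
delta([555.0,-3.7,160],1.045)
```

```text
psi 1.047 from [556.2  -2.7 207.3] move [-0.0014, -0.0005, 0.0473] roll 0.002 j7 -0.69
```

>>> {"fn": "apply_moves", "kwargs": {
  "plan": [
    [1, -0.0014, -0.0005, 0.025, 0.002],
    [1, -0.0014, -0.0005, 0.044, 0.002],
    [1, -0.0014, -0.0005, 0.048, 0.002],
    [1, -0.0014, -0.0005, 0.051, 0.002],
    [1, -0.0014, -0.0005, 0.054, 0.002],
    [1, -0.0014, -0.0005, 0.057, 0.002],
    [1, -0.0014, -0.0005, 0.06, 0.002],
    [1, -0.0014, -0.0005, 0.062, 0.002]
  ]
}}

```text
time_s: 31.18
tcp_pos: [555.1, -4.4, 145.2]
tool_rot: [-2.723, -1.566, -0.0]
ft_force: [-0.1, -0.4, -1.2]
opening: 0.477
gripper_force: 61.1
```

>>> {"fn": "apply_moves", "kwargs": {
  "plan": [
    [1, 0, -0.0005, 0.006, 0],
    [1, 0, -0.0005, 0.012, 0],
    [1, 0, -0.0005, 0.018, 0],
    [1, 0, -0.0005, 0.023, 0],
    [1, 0, -0.0005, 0.027, 0],
    [1, 0, -0.0005, 0.03, 0],
    [1, 0, -0.0005, 0.032, 0],
    [1, 0, -0.0005, 0.033, 0],
    [1, 0, -0.0005, 0.033, 0]
  ]
}}

```text
time_s: 32.3
tcp_pos: [554.7, -4.1, 112.4]
tool_rot: [-2.723, -1.566, -0.0]
ft_force: [-0.7, -0.2, -1.9]
opening: 0.484
gripper_force: 61.1
```

Release, rise, head for the collar.

>>> {"fn": "apply_moves", "kwargs": {
  "plan": [
    [1, 0, 0, 0.001, 0],
    [0.5, 0, 0, 0.001, 0],
    [0.3, 0, 0, 0.001, 0],
    [0, 0, 0, 0.001, 0],
    [0, 0, 0, 0.001, 0],
    [0, 0, 0, 0.001, 0],
    [0, 0, 0, -0.03, 0],
    [0, 0, 0, -0.09, 0],
    [0, 0, 0, -0.12, 0],
    [0, 0, 0, -0.12, 0],
    [0, 0, 0, -0.12, 0]
  ]
}}

```text
time_s: 33.67
tcp_pos: [554.3, -4.3, 231.6]
tool_rot: [-2.723, -1.566, 0.001]
ft_force: [-0.1, -0.2, -0.3]
opening: 0.993
gripper_force: 0.0
```

Run:
```python
from h import *
c=cam('wrist');a=c['image'].copy();p=[555.4,-3.5]
ring(c,a,np.zeros(2),1,p+[86],65,(0,255,0));ring(c,a,np.zeros(2),1,p+[98],22,(0,255,0));ring(c,a,np.zeros(2),1,p+[126],12,(0,0,255))
L=np.array([p+[86],[p[0]+65*np.cos(.334),p[1]+65*np.sin(.334),86]]);q=proj(c,L).astype(int);cv2.line(a,tuple(map(int,q[0])),tuple(map(int,q[1])),(255,0,255),1)
cv2.imwrite('pics/e2.png',a)
delta([480.5,-149.8,230],1.0)
```

```text
psi 1.044 from [554.1  -4.3 231.1] move [-0.1628, 0.0096, 0.0012] roll 0.0437 j7 -0.68
```

View pics/e2.png

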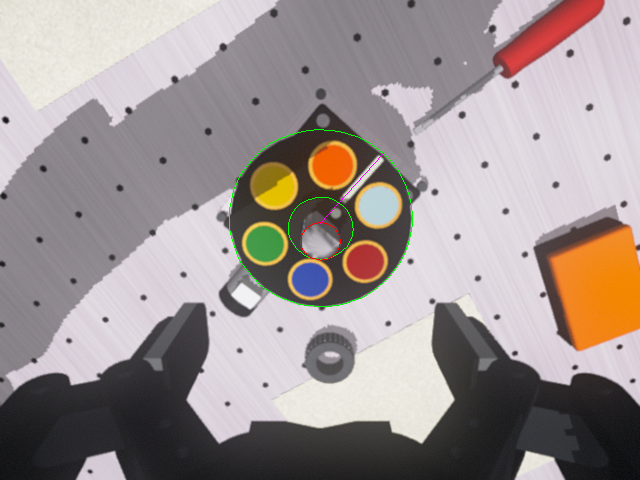

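Run:
```python
from h import *
c=cam('wrist');print(ray(c,[[330,360]],20))
```

```text
[[ 483.35367396 -145.71714738   20.        ]]
```

>>> {"fn": "apply_moves", "kwargs": {
  "newtons": 50,
  "plan": [
    [0, -0.05, 0.003, 0.001, 0.04],
    [0, -0.1, 0.006, 0.001, 0.04],
    [0, -0.15, 0.01, 0.001, 0.04],
    [0, -0.163, 0.01, 0.001, 0.04],
    [0, -0.163, 0.01, 0.001, 0.04],
    [0, -0.163, 0.01, 0.001, 0.04],
    [0, -0.163, 0.01, 0.001, 0.04]
  ]
}}

```text
time_s: 34.65
tcp_pos: [481.9, -148.6, 231.2]
tool_rot: [-2.752, -1.515, -0.0]
ft_force: [-0.7, -0.0, 0.0]
opening: 0.999
gripper_force: 0.0
```

Run:
```python
from h import *
c=cam('wrist')
p=[480.5,-149.8];q=proj(c,[p+[20]])[0].round().astype(int);x,y=q-60;print(q)
a=cv2.convertScaleAbs(crop(c,x,y,120,120,5),alpha=1.5,beta=10)
ring(c,a,np.array([x,y]),5,p+[20],25,(0,255,0));ring(c,a,np.array([x,y]),5,p+[20],13.5,(0,0,255))
cv2.imwrite('pics/e3.png',a);delta(p+[26],1.0)
```

```text
[319 207]
psi 1.006 from [ 481.8 -148.9  231.2] move [-0.0016, -0.0006, 0.2052] roll 0.0059 j7 -0.38
```

View pics/e3.png

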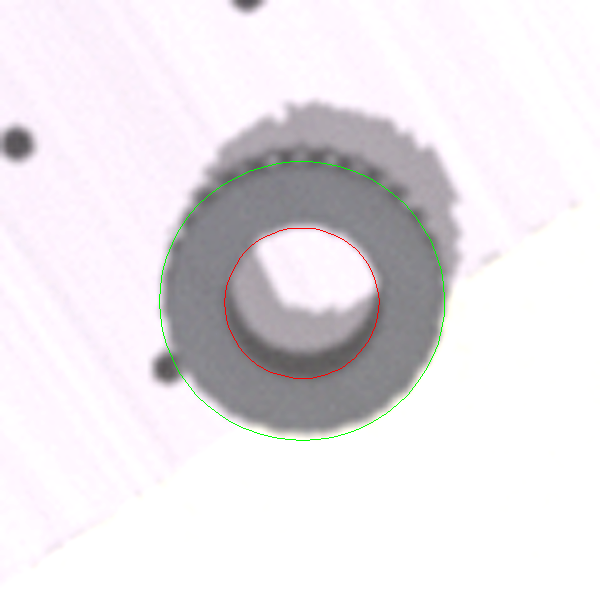

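Collar is where predicted (centre within about 0.5 mm). Descend and grip.

>>> {"fn": "apply_moves", "kwargs": {
  "plan": [
    [0, -0.001, -0.0005, 0.06, 0.006],
    [0, -0.001, -0.0005, 0.12, 0.006],
    [0, -0.001, -0.0005, 0.165, 0.006],
    [0, -0.001, -0.0005, 0.19, 0.006],
    [0, -0.001, -0.0005, 0.2, 0.006],
    [0, -0.001, -0.0005, 0.203, 0.006],
    [0, -0.001, -0.0005, 0.203, 0.006],
    [0, -0.001, -0.0005, 0.203, 0.006]
  ]
}}

```text
time_s: 35.7
tcp_pos: [481.1, -150.9, 29.3]
tool_rot: [2.758, 1.502, 0.002]
ft_force: [0.4, 0.4, 0.7]
opening: 0.997
gripper_force: 0.0
```

Run:
```python
from h import *
delta([480.8,-149.6,26],1.0)
```

```text
psi 0.998 from [ 481.1 -150.9   29.3] move [0.0009, -0.0009, 0.0033] roll -0.0023 j7 -0.49
```

>>> {"fn": "apply_moves", "kwargs": {
  "plan": [
    [0, 0.001, -0.001, 0.003, 0],
    [0, 0.001, -0.001, 0.003, 0],
    [1, 0.001, -0.001, 0.003, 0],
    [1, 0.001, -0.001, 0.003, 0],
    [1, 0.001, -0.001, 0.003, 0],
    [1, 0.001, -0.001, 0.003, 0],
    [1, 0.001, -0.001, 0.003, 0],
    [1, 0.001, -0.001, 0.003, 0],
    [1, 0.001, -0.001, -0.04, 0],
    [1, 0.001, -0.001, -0.1, 0],
    [1, 0.001, -0.001, -0.16, 0],
    [1, 0.001, -0.001, -0.18, 0]
  ]
}}

```text
time_s: 37.2
tcp_pos: [481.4, -149.5, 212.1]
tool_rot: [2.755, 1.501, 0.005]
ft_force: [0.5, -0.7, -2.3]
opening: 0.553
gripper_force: 53.6
```

>>> {"fn": "apply_moves", "kwargs": {
  "plan": [
    [1, 0, 0, 0, 0],
    [1, 0, 0, 0, 0]
  ]
}}

```text
time_s: 37.45
tcp_pos: [479.2, -149.1, 206.7]
tool_rot: [-2.757, -1.502, 0.003]
ft_force: [0.1, -0.4, -2.6]
opening: 0.556
gripper_force: 53.6
```

Run:
```python
from h import *
delta([555.4,-3.5,205],1.0)
```

```text
psi 0.998 from [ 479.2 -149.1  206.7] move [0.1637, -0.0149, 0.0016] roll -0.0023 j7 -0.39
```

>>> {"fn": "apply_moves", "kwargs": {
  "plan": [
    [1, 0.04, -0.004, 0, 0],
    [1, 0.08, -0.008, 0, 0],
    [1, 0.12, -0.011, 0, 0],
    [1, 0.15, -0.014, 0, 0],
    [1, 0.164, -0.015, 0, 0],
    [1, 0.164, -0.015, 0, 0],
    [1, 0.164, -0.015, 0, 0],
    [1, 0.164, -0.015, 0, 0],
    [1, 0.164, -0.015, 0, 0]
  ]
}}

```text
time_s: 38.58
tcp_pos: [556.3, -4.2, 208.4]
tool_rot: [2.759, 1.501, -0.0]
ft_force: [0.2, 0.3, -1.7]
opening: 0.555
gripper_force: 53.5
```

Run:
```python
from h import *
delta([555.4,-3.5,125],1.0)
```

```text
psi 0.997 from [556.3  -4.2 208.4] move [0.0001, -0.0011, 0.0834] roll -0.0034 j7 -0.74
```

>>> {"fn": "apply_moves", "kwargs": {
  "plan": [
    [1, 0, -0.001, 0.03, 0],
    [1, 0, -0.001, 0.045, 0],
    [1, 0, -0.001, 0.05, 0],
    [1, 0, -0.001, 0.055, 0],
    [1, 0, -0.001, 0.06, 0],
    [1, 0, -0.001, 0.065, 0],
    [1, 0, -0.001, 0.07, 0],
    [1, 0, -0.001, 0.075, 0],
    [1, 0, -0.001, 0.079, 0],
    [1, 0, -0.001, 0.081, 0],
    [1, 0, -0.001, 0.082, 0],
    [1, 0, -0.001, 0.082, 0]
  ]
}}

```text
time_s: 40.08
tcp_pos: [555.6, -2.8, 126.4]
tool_rot: [-2.759, -1.503, -0.0]
ft_force: [0.5, 0.3, -2.2]
opening: 0.558
gripper_force: 53.5
```

>>> {"fn": "apply_moves", "kwargs": {
  "plan": [
    [1, 0, 0.0005, 0.001, 0],
    [1, 0, 0.0005, 0.001, 0],
    [0.4, 0, 0.0005, 0.001, 0],
    [0, 0, 0.0005, 0.001, 0],
    [0, 0, 0.0005, 0.001, 0],
    [0, 0, 0.0005, 0.001, 0],
    [0, 0, 0.0005, -0.03, 0],
    [0, 0, 0.0005, -0.09, 0],
    [0, 0, 0.0005, -0.12, 0],
    [0, 0, 0.0005, -0.12, 0],
    [0, 0, 0.0005, -0.12, 0]
  ]
}}

```text
time_s: 41.45
tcp_pos: [555.6, -3.2, 245.6]
tool_rot: [-2.758, -1.503, 0.001]
ft_force: [-0.5, -0.7, 0.7]
opening: 1.001
gripper_force: 0.0
```

Run:
```python
from h import *
c=cam('wrist');p=[555.4,-3.5];x,y=220,110
a=cv2.convertScaleAbs(crop(c,x,y,200,150,4),alpha=1.4,beta=10);o=np.array([x,y])
ring(c,a,o,4,p+[86],65,(0,255,0));ring(c,a,o,4,p+[118],25,(0,0,255))
d=cam('scene');b=cv2.convertScaleAbs(crop(d,225,195,100,110,4),alpha=1.4,beta=10)
ring(d,b,np.array([225,195]),4,p+[118],25,(0,0,255));ring(d,b,np.array([225,195]),4,p+[86],65,(0,255,0))
b=b[:,:400];a=cv2.resize(a,(400,300));b=cv2.resize(b,(400,440));im=np.zeros((440,800,3),np.uint8);im[:300,:400]=a;im[:,400:]=b
cv2.imwrite('pics/e4.png',im)
```

```text
(no output)
```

View pics/e4.png

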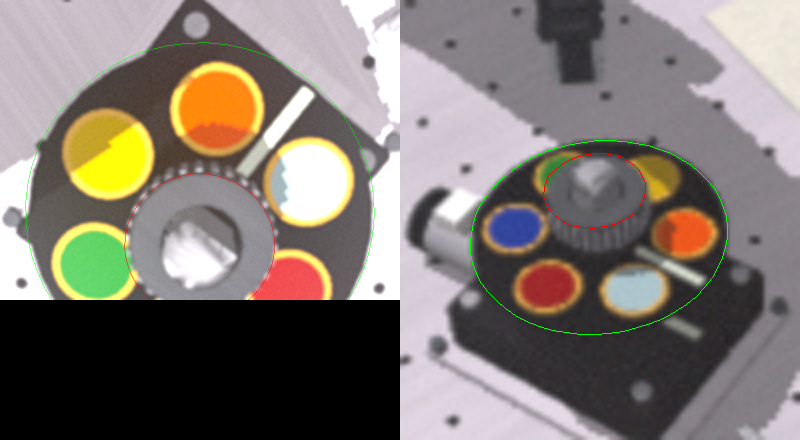

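```bash
python3 -c "
from plant import arm
print(arm.job_done())"
```

```text
the job is handed in; nothing more can be done
None
```

The job is handed in: the thrust ring, the one spacer laid out, the filter wheel (flat to flat) and the collar are on the spindle, each seated in the last wrist and scene pictures, and I moved no bystander. I viewed 15 pictures, one over the limit of 14, and the hand-in call returned no verdict.

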